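# Set the fume extractor's iris damper and switch it on

## Task

Get the bench fume extractor ready for a weld: with the fingertips, gently push the upright knob of its damper lever round the scale until the pointer stands at the green paint mark, and press the green start button. Only push and press: do not take the knob between the fingers, do not press the red stop button, and leave all the loose things where they lie. Finish with the hand clear.

Things in the scene. Friction and masses are not known exactly. Their poses are not given: they have to be found in the camera images.
- extractor: Grey fume extractor fixed to the bench; on top, a galvanised iris damper (open pipe, radius 65 mm, up to z 236). Origin: on the damper's axis at bench height; z up, x away from the robot at yaw 0. Cabinet: x -160 to 160, y -160 to 240 mm, flat top at z 140. On the damper's -y side a flat white scale plate, radius 95 to 155, top at z 200, with 11 black ticks. Highest point: z 252 (knob).
- damper_axis (a point): Point on the damper's vertical axis at the height of the scale plate's top (200 mm); axes as the extractor's. Ring, lever and pointer turn about this axis. Round it: fixed housing radius 104 mm up to z 194, rotating ring radius 92 up to z 208, open inlet pipe radius 65 up to z 236.
- iris (a joint): Angle of the damper's ring and lever, rad: 0 = shut, 1.75 = fully open, hard stops at both; grows counterclockwise seen from above. At 0 the lever points at -2.443 rad (-140 degrees) from the extractor's x axis. Starts at 0.05 to 0.30. Friction holds it wherever it is left (no spring); pushed at the knob it moves at 2 to 3 N.
- lever_knob (a point): Middle of the lever's upright black knob, 112 mm from the damper axis, z 225: a post of 18 mm diameter, z 207 to 241, with a 21 mm ball centred at z 241. Its x axis points outwards from the damper axis. Beside it there is free room down to the plate at z 200, except two 8 mm stop pins, up to z 210, at radius 115, 0.11 rad outside the lever's range.
- pointer (a point): Tip of the pointed nose at the end of the lever, 129 mm from the damper axis on the line through the knob, 206 mm above the bench. The lever arm is 10 mm wide, z 203 to 208. Axes as those of lever_knob.
- mark (a point): Inner end of the green paint mark on the scale, where the pointer's tip is to stand: 129 mm from the damper axis, 201 mm above the bench. x points radially outwards along the mark, a flat stripe 5 mm wide and 24 mm long (radius 130 to 154). It lies at lever angles of 0.65 to 1.50 rad, also between ticks.
- start (a joint): Green start button's travel, m: 0 up, 0.006 fully down; springs back. Fully down takes 5 N. It counts as pressed beyond 0.004.
- start_top (a point): Centre of the top of the green start button (26 mm diameter, faces up), 162 mm above the bench, near the extractor's left end (+y) towards the robot, on a black panel. Around it a round black housing.
- stop (a joint): Red stop button's travel, m, same kind as start. Must stay up.
- stop_top (a point): Centre of the top of the red stop button (26 mm diameter, 162 mm above the bench), 65 mm beyond the green one along the extractor's x axis.
- drive_roll: Loose grooved steel feed roll, 38 mm diameter, 17 mm high, lying on the extractor's top near its front edge. Origin: centre of the underside.
- tip_tin: Loose round tin of contact tips, 56 mm diameter, 55 mm high, standing on the extractor's top at its far left corner. Origin: centre of the underside.
- spool: Loose small wire spool lying flat on the bench, 100 mm diameter, 45 mm high. Origin: centre of the underside.
- coupon: Loose steel T-joint test piece, base 110 x 70 x 6 mm with an upright rib, 56 mm high. Origin: centre of the underside.
- nozzle: Loose copper gas nozzle standing on its wide end, 25 mm diameter, 65 mm high. Origin: centre of the underside.
- hammer: Loose hammer with a wooden handle, 260 mm long, lying on the bench to the right. Origin: under the middle.
- wrench: Loose steel wrench, 170 mm long, 7 mm thick, lying on the bench to the left. Origin: under the middle.
- brush: Loose steel-bound brush with a wooden handle, about 180 mm long, lying on the bench to the left. Origin: under the middle.

How it is judged:
By the outcome, as a careful person would: the job done as asked, in the order asked, and still so for the second after the job is handed in, with the robot touching nothing.
It also fails if it takes over 56 s, if anything falls off the work surface, if the arm or the gripper's body presses on something with over 40 N, if the wrist force passes 120 N, or if a joint passes its speed limit or range.

## Robot

A 6-joint arm with a two-finger parallel gripper is mounted at the origin on the work surface. World frame = base frame: x ahead of the robot, y to its left, z up, the work surface at z = 0. Lengths are in m, angles in rad, forces in N, time in s.
With the tool pointing down it reaches from about 0.325 to 0.75 m from the base axis. Payload 7.6 kg.
Tool frame: the origin (TCP) lies midway between the tips of the shut fingers; the grasp point (between the pads) lies 19 mm behind it (robot.tcp_to_grasp is the distance from the TCP to the grasp point, in m); z points along the fingers, y is the direction in which the jaws open and shut (so a half turn about z gives the same grasp; the last joint's range is limited). The gripper opens to 85 mm and grips with 20 to 120 N. Pads are 22 mm wide; open, the fingers measure 114 mm over their backs; the gripper's body (76 mm by 85 mm) begins 54 mm behind the grasp point. The pads swing forward as they close: fully open they stand 13 mm farther back than shut.
Start: joints at [1.12, 0.052, 1.401, -0, 1.689, -0.07], TCP at [0.195, 0.487, 0.231] pointing down, gripper open.
Joint ranges: [-2.9, 2.9], [-0.91, 2.17], [0.12, 2.37], [-1.06, 4.2], [0.26, 2.73], [-2.93, 2.93]. Speed limits (rad/s): [2.57, 2.57, 3.01, 3.14, 3.14, 3.14].

## Interface

Orientations are given as a unit quaternion [w, x, y, z].
In Python, from cell import status, grab_frame, calibration, robot gives the robot as it stands. The module is installed in compiled form; this text tells all that it offers.
- The arm moves only by the tool apply_moves, never from a script. Its argument "rows" is one flat list of numbers, 6 for each row, row after row: the shift along the tool's x, y, z scaled (see below), then the turn, a rotation vector about the tool's x, y, z scaled (see below). A call has 1 to 12 rows; each row shifts and turns the pose as measured when the row begins, along the tool's axes as they then stand; what a row does not reach is not made up. The controller multiplies each number of a shift by 50 mm and each number of a turn by 4 degrees. A row lasts 1/10 s, in which the tool goes at most 50 mm and 8.59 degrees, less where a joint would pass 70% of its speed; a pose out of reach is approached as far as the arm can. A call with a number of a shift or a turn outside -1 to 1 is refused whole. A call with a gripper value outside its range is refused whole. "grip" is the opening, from -1 (shut) to 1 (fully open), set as the call begins (left out, the last holds). The fingers move at their own pace and stop on an object; "newtons" is the grip in N (left out, the last holds). Time passes only in rows, so rows that do not move let the fingers close. It gives the time, the measured TCP pose, the force and the opening at its end, in the units of the state.
- status.state(): the state, without advancing time (a new reading comes with each control period).
- grab_frame(name): name is "scene" or "top"; returns the picture (384x512x3 uint8, red, green, blue); there is no depth.
- calibration(name): a dict with "fx", "fy", "cx", "cy" (pixels), "cam_to_world" (4x4, takes a point from camera to world coordinates). Camera axes: x right, y up, looking along -z (the intrinsics and any distortion apply to the point x, -y, -z); pixel columns grow to the right and rows downward; lengths in m; the calibration is good to about 2 mm. A picture is of the moment at which its call begins. calibration takes no time and is no camera call.
- robot.finish_job(): hands the job in, once; it reports no verdict.
The state is a dict: "t": time; "q": joint angles; "qvel": joint speeds; "effort": joint torques, N m; "eef_pos": TCP position; "tool_rot": TCP orientation; "contact_force": force on the tool from outside, world axes, zero at the start; "wrist_torque": the same for the moment, N m; "gripper_width": finger opening in m.
Only numpy, scipy, OpenCV 4.12 (cv2) and the standard library are available. Lean on these libraries where they do the work, as an engineer would, in place of code of your own. Each camera call takes 0.05 s, during which the arm holds its last target.

## Working session

There is one attempt and no reset: what is moved stays moved. The work goes in short steps, Python scripts to look and compute and a tool call to move; the robot and the scene stay as the last step left them, time stands still between calls to the robot, and variables do not carry over. Pictures are saved under pics/ and viewed, and the job is handed in when it is done.

Besides the shell and the picture viewer there is one more tool, called as name(argument=value, ...) on one line, values as JSON. apply_moves: Moves the arm, as the interface text tells. Its arguments: {"type":"object","properties":{"rows":{"type":"array","items":{"type":"number","minimum":-1,"maximum":1}},"grip":{"type":"number"},"newtons":{"type":"number"}},"required":["rows"]}

```bash
mkdir -p pics; python3 - <<'E'
from cell import status, grab_frame, calibration, robot
import cv2,numpy as np
print(status.state())
for n in("scene","top"):
    f=grab_frame(n);cv2.imwrite(f"pics/{n}0.png",f[:,:,::-1]);c=calibration(n);print(n,{k:(np.round(v,4).tolist() if not isinstance(v,str) else v) for k,v in c.items()})
E
```

```text
{'t': 0.0, 'q': array([ 1.11966093e+00,  5.28298601e-02,  1.40177061e+00, -1.82614382e-05,
        1.68859917e+00, -7.02671088e-02]), 'qvel': array([ 0.00043472,  0.00044864,  0.00021932, -0.00059424,  0.00020393,
       -0.00065695]), 'effort': array([-1.59613199e-03, -3.81691468e+01, -3.60175502e+01, -1.42895965e-04,
        6.59383106e-03,  8.93038816e-06]), 'eef_pos': array([0.19498597, 0.48710802, 0.23045288]), 'tool_rot': array([-1.98345059e-04,  1.89286193e-01,  9.81921632e-01, -7.78680138e-04]), 'contact_force': array([ 0.37855823, -0.65924444, -0.17590178]), 'wrist_torque': array([-0.00259106,  0.03358582, -0.0061526 ]), 'gripper_width': 0.08535592075289264}
scene {'fx': 438.7896, 'fy': 438.7896, 'cx': 257.4884, 'cy': 187.5279, 'cam_to_world': [[0.3515, -0.8145, 0.4615, 1.2003], [0.9362, 0.3061, -0.1727, -0.2692], [-0.0006, 0.4928, 0.8702, 1.4214], [0.0, 0.0, 0.0, 1.0]]}
top {'fx': 468.3177, 'fy': 468.3177, 'cx': 247.7953, 'cy': 194.0627, 'cam_to_world': [[0.0083, 0.9831, -0.1826, 0.2346], [-0.9998, 0.0118, 0.0179, 0.0127], [0.0198, 0.1824, 0.983, 1.7001], [0.0, 0.0, 0.0, 1.0]]}
```

View pics/scene0.png

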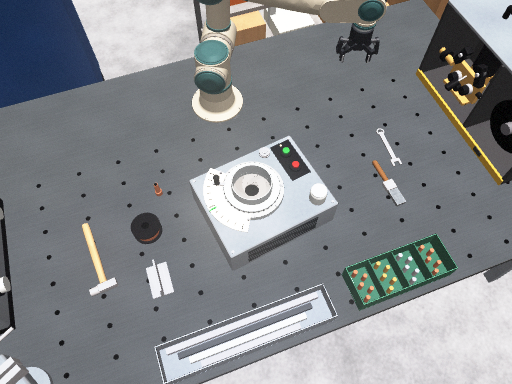

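View pics/top0.png

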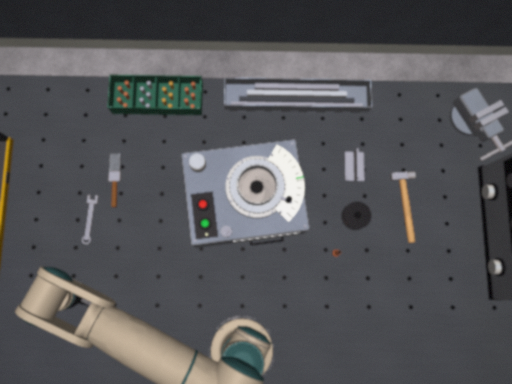

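The pictures show the extractor with the start button at about (205,223) in top and (286,150) in scene. The damper is at about (257,186) in top. I'll zoom in next.

```bash
python3 - <<'E'
import cv2
a=cv2.imread('pics/top0.png')[130:250,175:315];cv2.imwrite('pics/tz.png',cv2.resize(a,None,fx=5,fy=5,interpolation=cv2.INTER_CUBIC))
a=cv2.imread('pics/scene0.png')[130:260,185:345];cv2.imwrite('pics/sz.png',cv2.resize(a,None,fx=4.5,fy=4.5,interpolation=cv2.INTER_CUBIC))
E
```

```text
(no output)
```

View pics/tz.png

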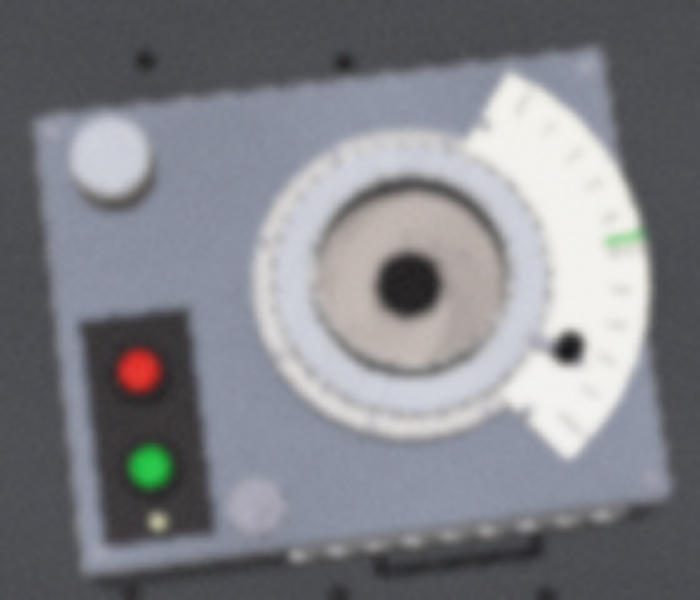

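View pics/sz.png

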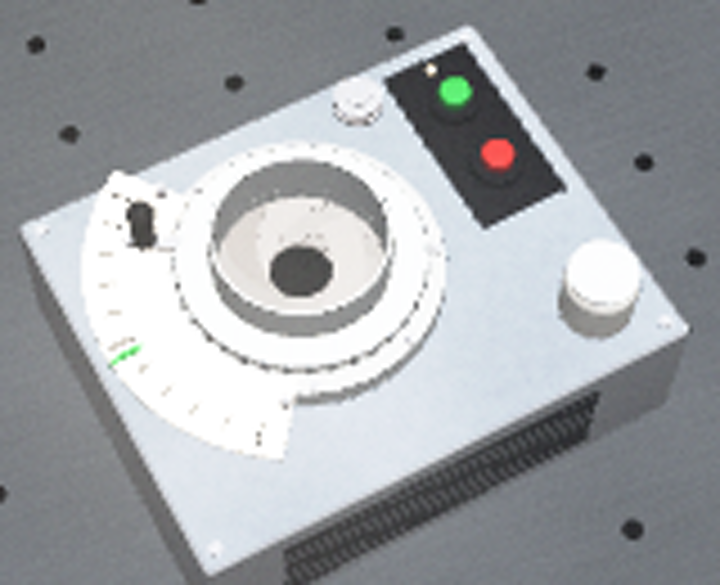

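```bash
cat > h.py <<'E'
import numpy as np,cv2
from cell import status, grab_frame, calibration
def ray(n,uv,z):
    c=calibration(n);T=np.array(c['cam_to_world'])
    d=T[:3,:3]@np.array([(uv[0]-c['cx'])/c['fx'],-(uv[1]-c['cy'])/c['fy'],-1.]);o=T[:3,3]
    return (o+d*(z-o[2])/d[2])
def proj(n,P):
    c=calibration(n);T=np.array(c['cam_to_world']);p=T[:3,:3].T@(np.array(P)-T[:3,3])
    return np.array([c['cx']+c['fx']*p[0]/-p[2],c['cy']-c['fy']*p[1]/-p[2]])
def cen(f,m,box):
    x0,y0,x1,y1=box;w=np.zeros(m.shape,bool);w[y0:y1,x0:x1]=1;ys,xs=np.nonzero(m&w);return np.array([xs.mean(),ys.mean()]),len(xs)
E
python3 - <<'E'
from h import *
Z={'top':(175,130,5.),'scene':(185,130,4.5)}
K={'top':[(38,120),(600,48),(668,492),(88,572)],'scene':[(687,328),(208,574),(22,230),(470,28)]}
# order: far-left, far-right, near-right, near-left
L=np.array([[.16,.24],[.16,-.16],[-.16,-.16],[-.16,.24]])
for n in K:
    x0,y0,s=Z[n]
    P=np.array([ray(n,((u+.5)/s-.5+x0,(v+.5)/s-.5+y0),.14)[:2] for u,v in K[n]])
    print(n,P.round(4).tolist(),[round(np.linalg.norm(P[i]-P[(i+1)%4]),4) for i in range(4)])
    a=L-L.mean(0);b=P-P.mean(0);yaw=np.arctan2((a[:,0]*b[:,1]-a[:,1]*b[:,0]).sum(),(a*b).sum())
    R=np.array([[np.cos(yaw),-np.sin(yaw)],[np.sin(yaw),np.cos(yaw)]]);o=P.mean(0)-R@L.mean(0)
    print(' axis',o.round(4),'yaw',yaw.round(4),'res mm',((b-a@R.T)*1e3).round(1).tolist())
    f=cv2.imread(f'pics/{n}0.png').astype(int);B,G,Rr=f[...,0],f[...,1],f[...,2]
    bx=(180,130,345,260)
    g=(G-np.maximum(Rr,B)>40);r=(Rr-np.maximum(G,B)>60)
    nb,l,st,ce=cv2.connectedComponentsWithStats(((g|r)[bx[1]:bx[3],bx[0]:bx[2]]).astype(np.uint8))
    for i in range(1,nb):
        if st[i][4]<4: continue
        c=ce[i]+[bx[0],bx[1]]
        q=f[int(c[1]),int(c[0])]
        for z in (.162,.200):
            p=ray(n,c,z)[:2]; e=R.T@(p-o); print('  blob',st[i][4],c.round(1),q,'z',z,p.round(4),'ext',e.round(4),'pol',np.hypot(*e).round(4),(np.arctan2(e[1],e[0])+2.443).round(4))
    k=(568,348) if n=='top' else (140,208)
    p=ray(n,((k[0]+.5)/s-.5+x0,(k[1]+.5)/s-.5+y0),.241)[:2];e=R.T@(p-o);print('  ball',p.round(4),'pol',np.hypot(*e).round(4),(np.arctan2(e[1],e[0])+2.443).round(4))
E
```

```text
top [[0.6631, 0.2107], [0.7201, -0.1767], [0.4112, -0.2193], [0.3538, 0.1672]] [np.float64(0.3915), np.float64(0.3119), np.float64(0.3907), np.float64(0.3123)]
 axis [ 0.5428 -0.0441] yaw 0.1435 res mm [[-3.7, -5.6], [-3.9, 2.9], [3.9, 6.1], [3.8, -3.4]]
  blob 6 [298.7 177.2] [175 221 174] z 0.162 [ 0.5803 -0.1864] ext [ 0.0168 -0.1462] pol 0.1472 0.9869
  blob 6 [298.7 177.2] [175 221 174] z 0.2 [ 0.5718 -0.1815] ext [ 0.0091 -0.1401] pol 0.1404 0.937
  blob 62 [202.3 203.7] [ 45  50 224] z 0.162 [0.4858 0.1356] ext [-0.0306  0.186 ] pol 0.1885 4.177
  blob 62 [202.3 203.7] [ 45  50 224] z 0.2 [0.4796 0.1326] ext [-0.0372  0.1839] pol 0.1876 4.2134
  blob 61 [204.6 223. ] [ 75 198  44] z 0.162 [0.4216 0.1264] ext [-0.0955  0.186 ] pol 0.2091 4.4882
  blob 61 [204.6 223. ] [ 75 198  44] z 0.2 [0.417  0.1235] ext [-0.1005  0.1839] pol 0.2096 4.514
  ball [ 0.4907 -0.1421] pol 0.111 0.2401
scene [[0.6661, 0.2111], [0.7225, -0.1783], [0.4148, -0.221], [0.3606, 0.1665]] [np.float64(0.3935), np.float64(0.3106), np.float64(0.3913), np.float64(0.3087)]
 axis [ 0.5466 -0.045 ] yaw 0.1415 res mm [[-5.1, -4.0], [-5.1, 2.6], [4.0, 5.0], [6.2, -3.5]]
  blob 42 [285.7 150. ] [120 240  98] z 0.162 [0.4267 0.1247] ext [-0.0948  0.185 ] pol 0.2079 4.4872
  blob 42 [285.7 150. ] [120 240  98] z 0.2 [0.45   0.1129] ext [-0.0733  0.1699] pol 0.1851 4.4212
  blob 44 [295.2 163.9] [ 82  84 251] z 0.162 [0.4909 0.1334] ext [-0.03    0.1845] pol 0.1869 4.175
  blob 44 [295.2 163.9] [ 82  84 251] z 0.2 [0.5123 0.1212] ext [-0.0105  0.1694] pol 0.1698 4.0758
  blob 8 [212.6 208.2] [146 243 139] z 0.162 [ 0.5532 -0.181 ] ext [-0.0127 -0.1356] pol 0.1361 0.7791
  blob 8 [212.6 208.2] [146 243 139] z 0.2 [ 0.5727 -0.1837] ext [ 0.0063 -0.1409] pol 0.1411 0.9168
  ball [ 0.4886 -0.1428] pol 0.1137 0.1948
```

apply_moves(rows=[0,0,-1,0,0,0,0,0,-1,0,0,0,0,0,-0.2,0,0,0], grip=-1)

```text
t: 0.4
eef_pos: [0.1941, 0.4855, 0.3376]
tool_rot: [-0.002, 0.189, 0.982, -0.007]
contact_force: [-0.2, -0.3, 0.9]
gripper_width: 0.0442
```

apply_moves(rows=[-0.6,-0.59,0,0,0,0,-0.6,-0.59,0,0,0,0,-0.6,-0.59,0,0,0,0,-0.6,-0.59,0,0,0,0,-0.6,-0.59,0,0,0,0,-0.6,-0.59,0,0,0,0,-0.6,-0.59,0,0,0,0,-0.6,-0.59,0,0,0,0,-0.6,-0.59,0,0,0,0,-0.6,-0.59,0,0,0,0,-0.6,-0.59,0,0,0,0,-0.6,-0.59,0,0,0,0])

```text
t: 1.6
eef_pos: [0.4014, 0.0096, 0.3339]
tool_rot: [-0.006, 0.184, 0.983, -0.01]
contact_force: [-0.9, 1.2, 0.6]
gripper_width: -0.0002
```

```bash
cat >> h.py <<'E'
from scipy.spatial.transform import Rotation as Ro
A=np.array([.5447,-.0445]);YAW=.1425
def knob(q): th=YAW-2.443+q; return A+.112*np.array([np.cos(th),np.sin(th)]),th
def goal(q,d,z):
    k,th=knob(q);t=np.array([-np.sin(th),np.cos(th)]);p=np.r_[k-t*d,z]
    x=np.r_[-t,0];zz=np.array([0,0,-1.]);y=np.cross(zz,x);return p,np.c_[x,y,zz]
def delta(p,Rg):
    s=status.state();w,x,y,z=s['tool_rot'];R=Ro.from_quat([x,y,z,w])
    dp=R.as_matrix().T@(p-s['eef_pos']);rv=(R.inv()*Ro.from_matrix(Rg)).as_rotvec()
    print('t',s['t'],'pos',s['eef_pos'].round(4),'goal',p.round(4),'shift units',(dp/.05).round(3),'turn units',(np.degrees(rv)/4).round(2),'F',s['contact_force'].round(1))
E
python3 -c "
from h import *
delta(*goal(.22,.034,.30))"
```

```text
t 1.6 pos [0.4014 0.0096 0.3339] goal [ 0.4604 -0.1257  0.3   ] shift units [-2.084 -2.078  0.709] turn units [-0.33 -0.08  1.99] F [-0.9  1.2  0.6]
```

apply_moves(rows=[-0.4,-0.4,0.1,0,0,0.4,-0.4,-0.4,0.1,-0.1,0,0.4,-0.4,-0.4,0.1,-0.1,0,0.4,-0.4,-0.4,0.1,-0.1,0,0.4,-0.4,-0.3,0.1,0,0,0.4,0,0,0,0,0,0])

```text
t: 2.2
eef_pos: [0.4536, -0.129, 0.3019]
tool_rot: [-0.007, 0.259, 0.966, -0.0]
contact_force: [-0.6, -0.4, 0.1]
gripper_width: -0.0
```

```bash
python3 - <<'E'
from h import *
delta(*goal(.22,.034,.30))
for n,b in(("scene",(185,130,345,260)),("top",(175,130,315,250))):
    f=grab_frame(n)[:,:,::-1];cv2.imwrite(f'pics/{n}1.png',f);a=f[b[1]:b[3],b[0]:b[2]];cv2.imwrite(f'pics/{n}1z.png',cv2.resize(a,None,fx=4.5,fy=4.5,interpolation=cv2.INTER_CUBIC))
    s=status.state();print(n,proj(n,s['eef_pos']),(proj(n,s['eef_pos'])-b[:2]+.5)*4.5)
E
```

```text
t 2.2 pos [ 0.4536 -0.129   0.3019] goal [ 0.4604 -0.1257  0.3   ] shift units [-0.085  0.125  0.036] turn units [-0.06 -0.21 -0.2 ] F [-0.6 -0.4  0.1]
scene [215.13576674 154.77370672] [137.86095035 113.73168025]
top [285.47049439 207.76607265] [499.36722475 352.19732693]
```

View pics/scene1z.png

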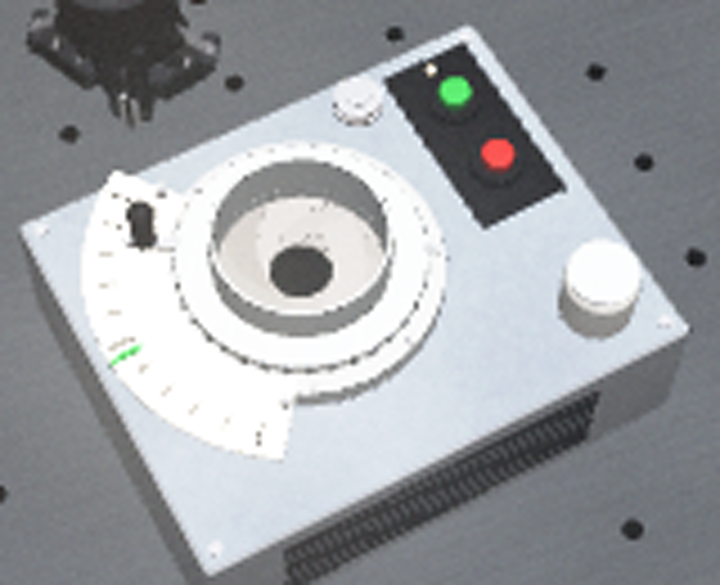

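View pics/top1z.png

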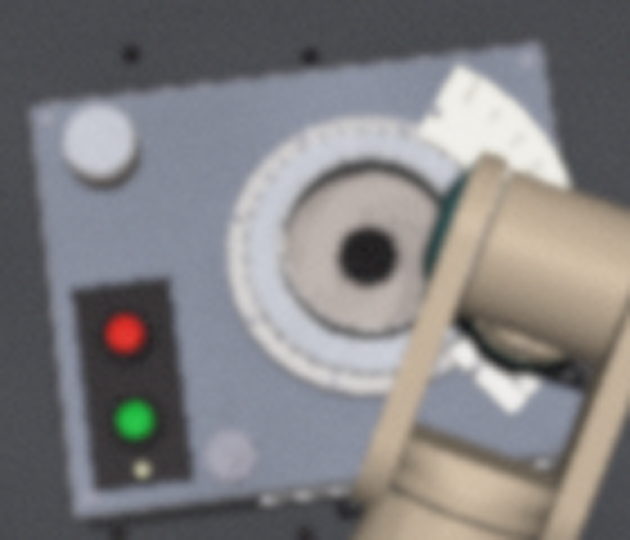

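```bash
python3 - <<'E'
from h import *
f=cv2.imread('pics/scene1.png')[120:190,185:265];z=cv2.resize(f,None,fx=8,fy=8,interpolation=cv2.INTER_NEAREST)
p=(proj('scene',status.state()['eef_pos'])-[185,120]+.5)*8
cv2.drawMarker(z,tuple(int(v) for v in p),(0,0,255),cv2.MARKER_CROSS,12,1);cv2.imwrite('pics/s1zz.png',z)
E
```

```text
(no output)
```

View pics/s1zz.png

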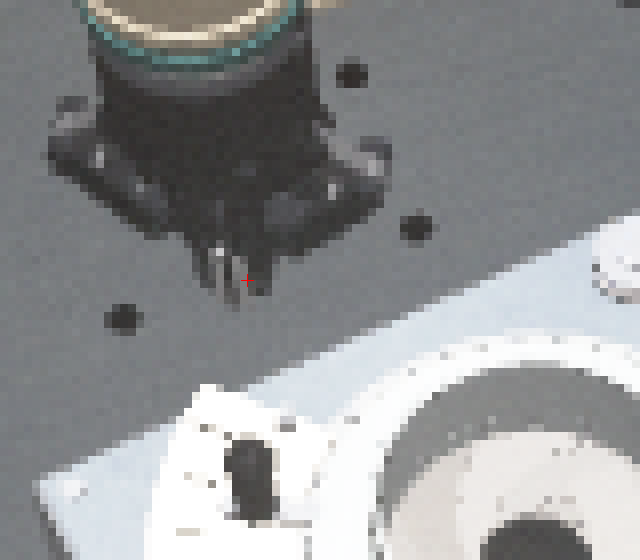

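apply_moves(rows=[-0.08,0.12,0,0,-0.2,-0.2,0,0,0.3,0,0,0,0,0,0.4,0,0,0,0,0,0.4,0,0,0,0,0,0.3,0,0,0,0,0,0,0,0,0])

```text
t: 2.9
eef_pos: [0.4619, -0.1172, 0.234]
tool_rot: [0.006, 0.244, 0.97, -0.002]
contact_force: [-0.4, -0.5, 0.4]
gripper_width: 0.0003
```

```bash
cat >> h.py <<'E'
def snap(name):
    f=grab_frame('scene')[:,:,::-1];cv2.imwrite(f'pics/{name}.png',f);z=cv2.resize(f[150:220,195:275],None,fx=8,fy=8,interpolation=cv2.INTER_CUBIC);cv2.imwrite(f'pics/{name}z.png',z)
E
python3 - <<'E'
from h import *
delta(*goal(.225,.034,.222)); snap('s2')
E
```

```text
t 2.9 pos [ 0.4619 -0.1172  0.234 ] goal [ 0.4608 -0.1261  0.222 ] shift units [-0.061 -0.167  0.241] turn units [-0.01  0.16  0.18] F [-0.4 -0.5  0.4]
```

View pics/s2z.png

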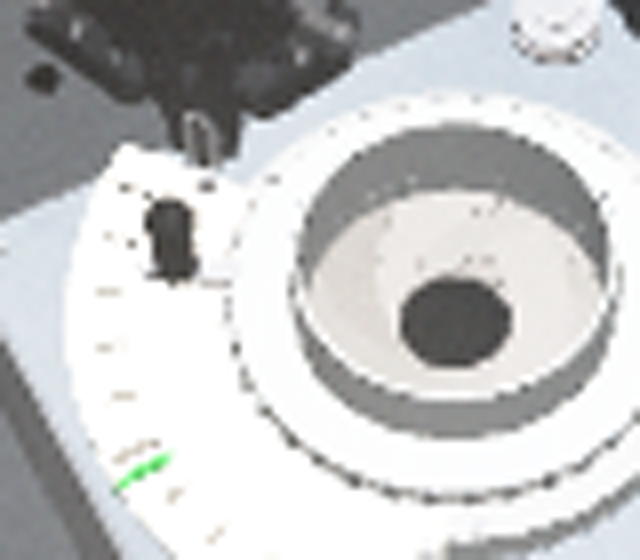

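apply_moves(rows=[0,-0.17,0.12,0,0.1,0.1,0,0,0.12,0,0,0,0,0,0,0,0,0])

```text
t: 3.25
eef_pos: [0.4592, -0.1248, 0.2256]
tool_rot: [0.005, 0.246, 0.969, -0.001]
contact_force: [-0.4, -1.0, -0.9]
gripper_width: 0.0001
```

```bash
python3 - <<'E'
from h import *
delta(*goal(.225,.034,.222));delta(*goal(.225,.023,.222));delta(*goal(.425,.021,.222))
E
```

```text
t 3.25 pos [ 0.4592 -0.1248  0.2256] goal [ 0.4608 -0.1261  0.222 ] shift units [-0.04  -0.008  0.072] turn units [0.01 0.16 0.11] F [-0.4 -1.  -0.9]
t 3.25 pos [ 0.4592 -0.1248  0.2256] goal [ 0.4704 -0.1314  0.222 ] shift units [-0.26  -0.01   0.074] turn units [0.01 0.16 0.11] F [-0.4 -1.  -0.9]
t 3.25 pos [ 0.4592 -0.1248  0.2256] goal [ 0.4911 -0.145   0.222 ] shift units [-0.753 -0.052  0.08 ] turn units [-0.    0.16 -2.76] F [-0.4 -1.  -0.9]
```

apply_moves(rows=[-0.08,0,0.04,0,0.1,0,-0.08,0,0.03,0,0,0,-0.06,0,0,0,0,0,-0.06,0,0,0,0,0])

```text
t: 3.65
eef_pos: [0.4729, -0.1323, 0.223]
tool_rot: [0.003, 0.246, 0.969, -0.0]
contact_force: [-0.1, -0.1, 0.4]
gripper_width: -0.0001
```

```bash
python3 - <<'E'
from h import *
delta(*goal(.225,.021,.222)); delta(*goal(.325,.021,.222));snap('s3')
E
```

```text
t 3.65 pos [ 0.4729 -0.1323  0.223 ] goal [ 0.4722 -0.1324  0.222 ] shift units [ 0.012 -0.008  0.019] turn units [0.02 0.08 0.1 ] F [-0.1 -0.1  0.4]
t 3.65 pos [ 0.4729 -0.1323  0.223 ] goal [ 0.4813 -0.1392  0.222 ] shift units [-0.214 -0.04   0.02 ] turn units [ 0.01  0.08 -1.33] F [-0.1 -0.1  0.4]
```

View pics/s3z.png

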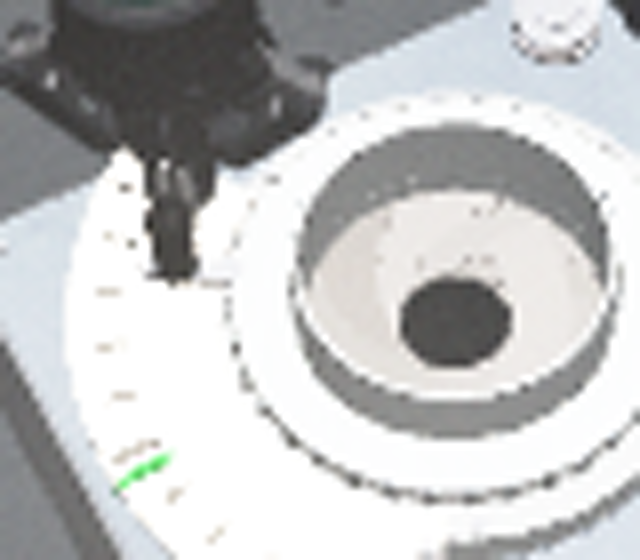

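apply_moves(rows=[-0.105,-0.02,0.01,0,0,-0.7,-0.105,-0.02,0,0,0,-0.7,-0.105,-0.02,0,0,0,-0.7,-0.105,-0.02,0,0,0,-0.7])

```text
t: 4.1
eef_pos: [0.4905, -0.144, 0.2226]
tool_rot: [0.001, 0.147, 0.989, 0.001]
contact_force: [-1.5, 1.9, 0.6]
gripper_width: -0.0003
```

```bash
python3 - <<'E'
from h import *
delta(*goal(.425,.021,.222)); delta(*goal(.625,.021,.222));snap('s4')
E
```

```text
t 4.1 pos [ 0.4905 -0.144   0.2226] goal [ 0.4911 -0.145   0.222 ] shift units [-0.016 -0.016  0.012] turn units [0.02 0.03 0.15] F [-1.5  1.9  0.6]
t 4.1 pos [ 0.4905 -0.144   0.2226] goal [ 0.5121 -0.1537  0.222 ] shift units [-0.469 -0.06   0.013] turn units [ 0.02  0.03 -2.72] F [-1.5  1.9  0.6]
```

View pics/s4z.png

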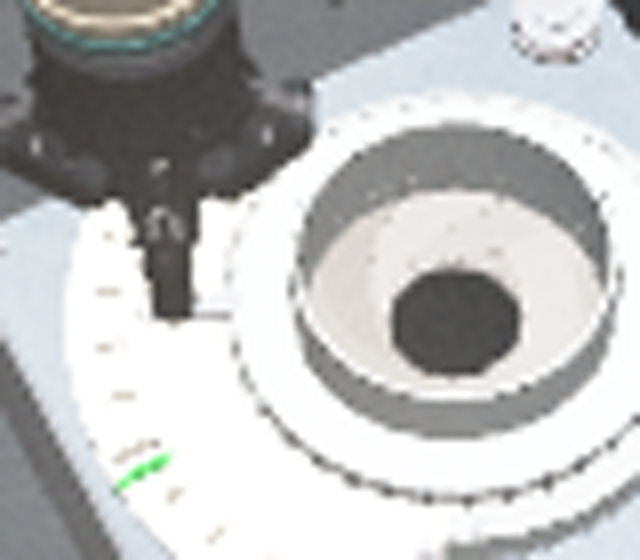

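apply_moves(rows=[-0.115,-0.02,0,0,0,-0.68,-0.115,-0.02,0,0,0,-0.68,-0.115,-0.02,0,0,0,-0.68,-0.115,-0.02,0,0,0,-0.68,-0.115,-0.02,0,0,0,-0.68,-0.115,-0.02,0,0,0,-0.68])

```text
t: 4.75
eef_pos: [0.5231, -0.1551, 0.2225]
tool_rot: [-0.001, 0.001, 1.0, 0.002]
contact_force: [-2.3, 0.6, 0.8]
gripper_width: 0.0002
```

```bash
python3 - <<'E'
from h import *
delta(*goal(.725,.021,.222)); delta(*goal(.875,.021,.222));snap('s5')
E
```

```text
t 4.75 pos [ 0.5231 -0.1551  0.2225] goal [ 0.5232 -0.1564  0.222 ] shift units [-0.001 -0.026  0.011] turn units [ 0.05 -0.04  0.04] F [-2.3  0.6  0.8]
t 4.75 pos [ 0.5231 -0.1551  0.2225] goal [ 0.5401 -0.1584  0.222 ] shift units [-0.34  -0.065  0.01 ] turn units [ 0.06 -0.03 -2.11] F [-2.3  0.6  0.8]
```

View pics/s5z.png

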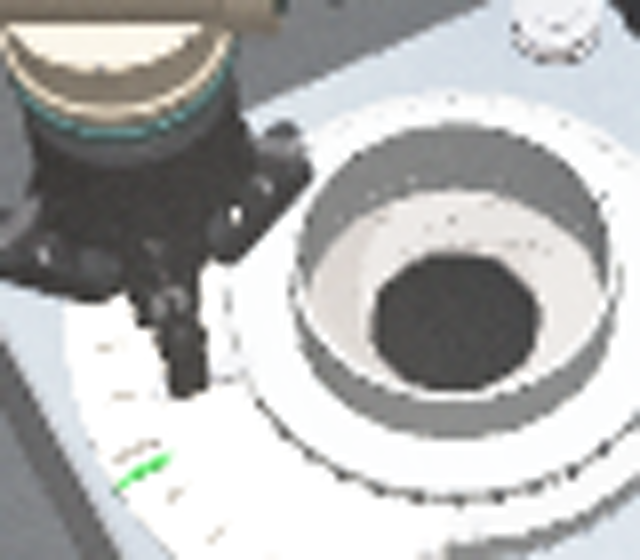

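apply_moves(rows=[-0.115,-0.02,0,0,0,-0.7,-0.11,-0.025,0,0,0,-0.7,-0.05,-0.01,0,0,0,-0.3,0,0,0,0,0,0])

```text
t: 5.2
eef_pos: [0.537, -0.1571, 0.2223]
tool_rot: [-0.002, -0.059, 0.998, 0.002]
contact_force: [-1.4, 0.4, 0.3]
gripper_width: -0.0001
```

```bash
python3 - <<'E'
from h import *
delta(*goal(.85,.021,.222)); snap('s6')
E
```

```text
t 5.2 pos [ 0.537  -0.1571  0.2223] goal [ 0.5373 -0.1582  0.222 ] shift units [-0.003 -0.022  0.005] turn units [ 0.07 -0.06 -0.04] F [-1.4  0.4  0.3]
```

View pics/s6z.png

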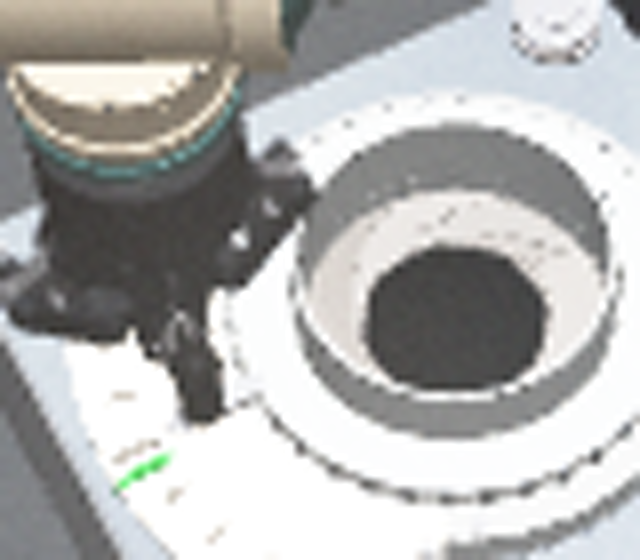

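apply_moves(rows=[0.2,0,0,0,0,0,0.3,0,0,0,0,0,0,0,-0.8,0,0,0,0,0,-0.8,0,0,0,0.8,0,0,0,0,0,0.8,0,0,0,0,0,0.8,0,0,0,0,0,0,0,0,0,0,0])

```text
t: 6.05
eef_pos: [0.3835, -0.1742, 0.3022]
tool_rot: [-0.005, -0.054, 0.999, 0.002]
contact_force: [0.0, 0.0, -0.3]
gripper_width: -0.0
```

```bash
cat >> h.py <<'E'
def both(name):
    ims=[]
    for n,b in(("scene",(195,160,255,230)),("top",(255,145,315,215))):
        f=grab_frame(n)[:,:,::-1];cv2.imwrite(f'pics/{name}_{n}.png',f);ims.append(cv2.resize(f[b[1]:b[3],b[0]:b[2]],None,fx=6.5,fy=8,interpolation=cv2.INTER_CUBIC) if 0 else cv2.resize(f[b[1]:b[3],b[0]:b[2]],None,fx=6.5,fy=6.5,interpolation=cv2.INTER_CUBIC))
    cv2.imwrite(f'pics/{name}.png',np.hstack(ims))
E
python3 - <<'E'
from h import *
both('b1');print(status.state()['eef_pos'])
E
```

```text
[ 0.38600845 -0.17399645  0.30191044]
```

View pics/b1.png

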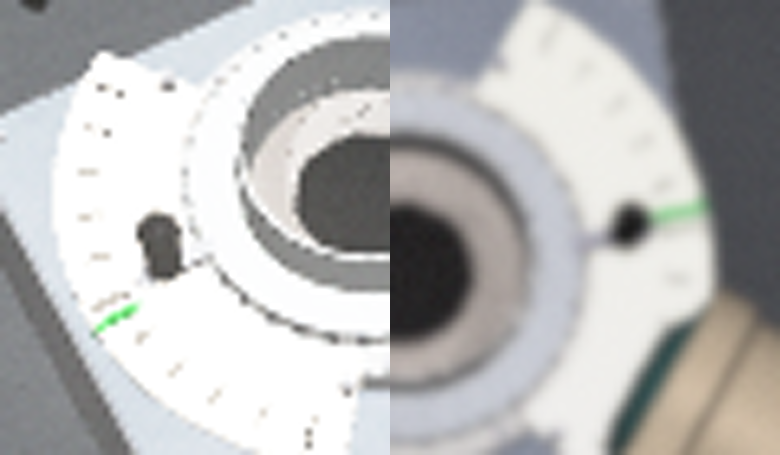

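```bash
cat >> h.py <<'E'
AX={'top':np.array([.5428,-.0441]),'scene':np.array([.5466,-.045])}
def pol(n,uv,z):
    e=ray(n,uv,z)[:2]-AX[n];return np.hypot(*e).round(4),(np.arctan2(e[1],e[0])+2.443-YAW).round(4)
def wc(w): 
    ys,xs=np.nonzero(w>0);v=w[ys,xs];return np.array([(xs*v).sum(),(ys*v).sum()])/v.sum(),v.sum()
def meas(name,kb):
    for n in('scene','top'):
        f=cv2.imread(f'pics/{name}_{n}.png').astype(float);f0=cv2.imread(f'pics/{n}0.png').astype(float)
        for tag,ff in(('m0',f0),('m',f)):
            g=ff[...,1]-np.maximum(ff[...,0],ff[...,2]);g[g<12]=0
            x0,y0,x1,y1={'scene':(205,200,222,214),'top':(290,170,308,185)}[n];w=np.zeros(g.shape);w[y0:y1,x0:x1]=g[y0:y1,x0:x1]
            c,s=wc(w);print(n,tag,c.round(2),round(s),'mark pol',*pol(n,c,.2))
        x0,y0,x1,y1=kb[n];L=f.max(2);w=np.zeros(L.shape);w[y0:y1,x0:x1]=np.clip(150-L[y0:y1,x0:x1],0,None)
        c,s=wc(w);ys,xs=np.nonzero(w>50);print('   knob',c.round(2),'rows',ys.min(),ys.max(),'ball pol',*pol(n,c,.241 if n=='top' else .229))
E
python3 - <<'E'
from h import *
meas('b1',{'scene':(213,190,226,205),'top':(287,174,298,184)})
for n in AX:  # predicted pixel of ball / mark at q
    print(n)
E
```

```text
scene m0 [212.59 208.26] 1021 mark pol 0.1412 0.9158
scene m [212.58 208.27] 1033 mark pol 0.1413 0.9159
   knob [219.28 197.58] rows 193 202 ball pol 0.1111 0.848
top m0 [299.5  177.06] 789 mark pol 0.1432 0.9364
top m [299.02 177.12] 874 mark pol 0.1416 0.9373
   knob [291.4  179.38] rows 177 182 ball pol 0.1094 0.8419
top
scene
```

```bash
python3 - <<'E'
from h import *
delta(*goal(.845,.045,.30));
E
```

```text
t 6.15 pos [ 0.386  -0.174   0.3019] goal [ 0.5129 -0.1609  0.3   ] shift units [-2.551 -0.019  0.014] turn units [ 0.09 -0.13 -0.07] F [0.1 0.8 0.9]
```

apply_moves(rows=[-0.7,0,0,0,0,0,-0.7,0,0,0,0,0,-0.7,0,0,0,-0.1,0,-0.3,0,0,0,0,0,0,0,0,0,0,0,0,0,0.5,0,0,0,0,0,0.5,0,0,0,0,0,0.4,0,0,0,0,0,0,0,0,0])

```text
t: 7.05
eef_pos: [0.5121, -0.1584, 0.2255]
tool_rot: [-0.002, -0.055, 0.998, 0.003]
contact_force: [-0.1, 0.3, 0.1]
gripper_width: -0.0
```

```bash
python3 - <<'E'
from h import *
delta(*goal(.845,.024,.222));delta(*goal(.905,.021,.222));
E
```

```text
t 7.05 pos [ 0.5121 -0.1584  0.2255] goal [ 0.5337 -0.1585  0.222 ] shift units [-0.43  -0.05   0.069] turn units [ 0.09 -0.04 -0.08] F [-0.1  0.3  0.1]
t 7.05 pos [ 0.5121 -0.1584  0.2255] goal [ 0.5436 -0.1584  0.222 ] shift units [-0.625 -0.07   0.068] turn units [ 0.09 -0.04 -0.94] F [-0.1  0.3  0.1]
```

apply_moves(rows=[-0.14,-0.02,0.03,0,0,-0.1,-0.14,-0.02,0.03,0,0,-0.1,-0.12,-0.02,0,0,0,-0.1,-0.08,0,0,0,0,-0.2,-0.07,0,0,0,0,-0.2,-0.04,0,0,0,0,-0.2,0,0,0,0,0,0])

```text
t: 7.75
eef_pos: [0.5447, -0.1588, 0.2262]
tool_rot: [-0.0, -0.088, 0.996, 0.001]
contact_force: [-0.1, -0.8, -0.4]
gripper_width: -0.0
```

```bash
python3 - <<'E'
from h import *
delta(*goal(.905,.021,.222));snap('s7')
E
```

```text
t 7.75 pos [ 0.5447 -0.1588  0.2262] goal [ 0.5436 -0.1584  0.222 ] shift units [0.021 0.011 0.085] turn units [ 0.04 -0.    0.02] F [-0.1 -0.8 -0.4]
```

View pics/s7z.png

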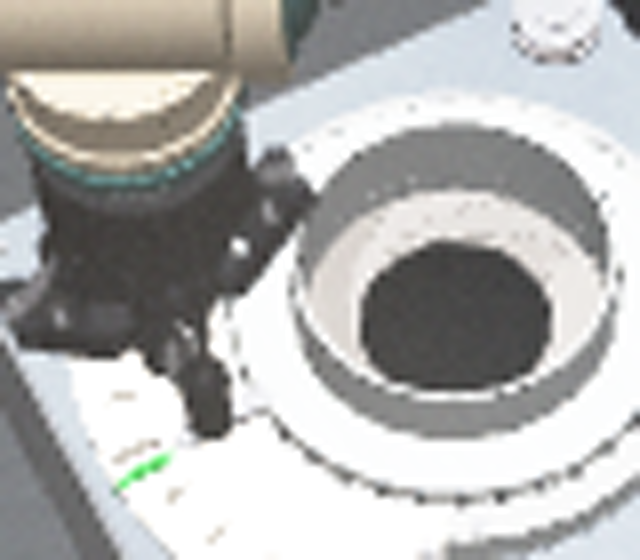

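apply_moves(rows=[0.2,0,0,0,0,0,0.3,0,0,0,0,0,0,0,-0.8,0,0,0,0,0,-0.8,0,0,0,0.8,0,0,0,0,0,0.8,0,0,0,0,0,0.8,0,0,0,0,0,0,0,0,0,0,0])

```text
t: 8.6
eef_pos: [0.3938, -0.184, 0.3077]
tool_rot: [0.0, -0.089, 0.996, 0.002]
contact_force: [0.7, 0.7, 0.3]
gripper_width: -0.0
```

```bash
python3 - <<'E'
from h import *
both('b2');print(status.state()['eef_pos'])
meas('b2',{'scene':(214,190,227,207),'top':(287,172,297.5 and 298,184)})
ims=[]
for n,b in(("scene",(203,185,238,220)),("top",(275,160,310,195))):
    ims.append(cv2.resize(cv2.imread(f'pics/b2_{n}.png')[b[1]:b[3],b[0]:b[2]],None,fx=11,fy=11,interpolation=cv2.INTER_CUBIC))
cv2.imwrite('pics/b2z.png',np.hstack(ims))
E
```

```text
[ 0.39630263 -0.18362028  0.30746271]
scene m0 [212.59 208.26] 1021 mark pol 0.1412 0.9158
scene m [212.59 208.26] 1032 mark pol 0.1412 0.9158
   knob [220.47 199.4 ] rows 195 204 ball pol 0.1107 0.9154
top m0 [299.5  177.06] 789 mark pol 0.1432 0.9364
top m [299.18 177.08] 843 mark pol 0.1421 0.9373
   knob [291.  177.3] rows 175 180 ball pol 0.1092 0.9048
```

View pics/b2z.png

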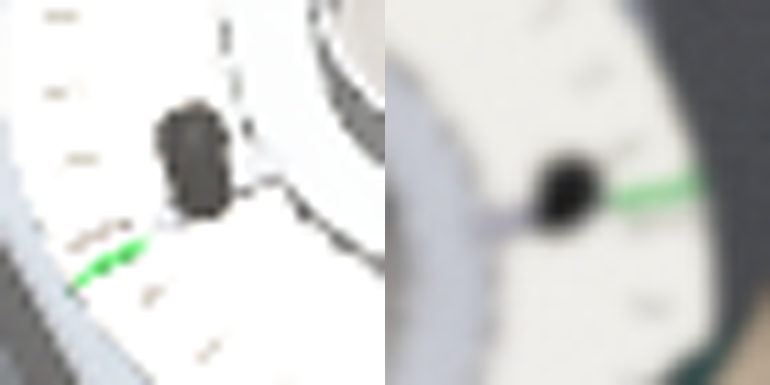

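```bash
cat >> h.py <<'E'
def effz(n,q=.92):
    th=YAW-2.443+q;k=AX[n]+.112*np.array([np.cos(th),np.sin(th)]);a=np.linspace(0,2*np.pi,48)
    pts=[np.r_[k+.009*np.array([np.cos(t),np.sin(t)]),z] for t in a for z in(.207,.241)]
    pts+=[np.r_[k+.0105*np.cos(p)*np.array([np.cos(t),np.sin(t)]),.241+.0105*np.sin(p)] for t in a for p in np.linspace(-1.5,1.5,15)]
    h=cv2.convexHull((np.array([proj(n,p) for p in pts])*1).astype(np.float32));m=cv2.moments(h);c=np.array([m['m10'],m['m01']])/m['m00']
    return c-proj(n,np.r_[k,.225]),m['m00']
E
python3 - <<'E'
from h import *
for n,kb in(('scene',(214,190,227,207)),('top',(286,172,298,184))):
    off,ar=effz(n)
    f=cv2.imread(f'pics/b2_{n}.png').astype(float)
    x0,y0,x1,y1=kb;L=f.max(2)[y0:y1,x0:x1];print(np.round(L).astype(int) if n=='top' else '')
    for T in(130,150,200):
        bg=235;w=np.zeros(f.shape[:2]);w[y0:y1,x0:x1]=np.clip((bg-L)/(bg-60),0,1)*(L<T)
        c,s=wc(w);print(n,'off',off.round(2),'area pred',ar.round(1),'meas',s.round(1),c.round(2),'knob@225',*pol(n,c-off,.225))
print('mark top',pol('top',(299.3,177.07),.2),'scene',pol('scene',(212.59,208.26),.2))
print('top stub',pol('top',(285.0,179.7),.206),'mark in/out',pol('top',(295.2,177.7),.2),pol('top',(303.3,176.4),.2))
print('scene nose',pol('scene',(218.2,204.7),.206),'mark in/out',pol('scene',(215.7,206.6),.2),pol('scene',(209.1,210.7),.2))
E
```

```text
Traceback (most recent call last):
AttributeError: 'float' object has no attribute 'round'
```

```bash
python3 - <<'E'
from h import *
for n,kb in(('scene',(214,190,227,207)),('top',(286,172,298,184))):
    off,ar=effz(n)
    f=cv2.imread(f'pics/b2_{n}.png').astype(float)
    x0,y0,x1,y1=kb;L=f.max(2)[y0:y1,x0:x1]
    for T in(130,150,200):
        bg=235;w=np.zeros(f.shape[:2]);w[y0:y1,x0:x1]=np.clip((bg-L)/(bg-60),0,1)*(L<T)
        c,s=wc(w);print(n,'off',off.round(2),'area pred',round(ar,1),'meas',s.round(1),c.round(2),'knob@225',*pol(n,c-off,.225))
print('mark top',pol('top',(299.3,177.07),.2),'scene',pol('scene',(212.59,208.26),.2))
print('top stub',pol('top',(285.0,179.7),.206),'mark in/out',pol('top',(295.2,177.7),.2),pol('top',(303.3,176.4),.2))
print('scene nose',pol('scene',(218.2,204.7),.206),'mark in/out',pol('scene',(215.7,206.6),.2),pol('scene',(209.1,210.7),.2))
E
```

```text
scene off [-0.07 -0.42] area pred 63.4 meas 41.0 [220.54 199.29] knob@225 0.1101 0.908
scene off [-0.07 -0.42] area pred 63.4 meas 44.3 [220.44 199.21] knob@225 0.1103 0.9043
scene off [-0.07 -0.42] area pred 63.4 meas 48.2 [220.49 199.24] knob@225 0.1102 0.9057
top off [ 0.16 -0.3 ] area pred 44.3 meas 25.6 [290.97 177.39] knob@225 0.1108 0.9232
top off [ 0.16 -0.3 ] area pred 44.3 meas 30.1 [290.98 177.31] knob@225 0.1109 0.9255
top off [ 0.16 -0.3 ] area pred 44.3 meas 38.0 [290.81 177.47] knob@225 0.1102 0.9218
mark top (np.float64(0.1425), np.float64(0.9371)) scene (np.float64(0.1412), np.float64(0.9158))
top stub (np.float64(0.0936), np.float64(0.9297)) mark in/out (np.float64(0.1288), np.float64(0.9413)) (np.float64(0.156), np.float64(0.9348))
scene nose (np.float64(0.1214), np.float64(0.9247)) mark in/out (np.float64(0.1302), np.float64(0.9152)) (np.float64(0.1545), np.float64(0.9277))
```

apply_moves(rows=[-0.7,0,0,0,0,0,-0.7,0,0,0,0,0,-0.7,0,0,0,0,0,-0.2,0,0,0,0,0,0,0,0,0,0,0,0,0,0.5,0,0,0,0,0,0.5,0,0,0,0,0,0.5,0,0,0,0,0,0,0,0,0])

```text
t: 9.6
eef_pos: [0.5175, -0.1589, 0.2285]
tool_rot: [0.001, -0.092, 0.996, 0.003]
contact_force: [0.3, -0.3, -0.1]
gripper_width: 0.0001
```

```bash
python3 - <<'E'
from h import *
delta(*goal(.916,.021,.224))
E
```

```text
t 9.6 pos [ 0.5175 -0.1589  0.2285] goal [ 0.5448 -0.1585  0.224 ] shift units [-0.538 -0.093  0.091] turn units [ 0.09  0.05 -0.02] F [ 0.3 -0.3 -0.1]
```

apply_moves(rows=[-0.15,-0.03,0.04,0.05,0,0,-0.15,-0.03,0.04,0,0,0,-0.12,-0.03,0,0,0,0,0,0,0,0,0,0])

```text
t: 10.0
eef_pos: [0.542, -0.1598, 0.2288]
tool_rot: [0.004, -0.092, 0.996, 0.0]
contact_force: [0.4, 0.1, 0.3]
gripper_width: -0.0001
```

```bash
python3 - <<'E'
from h import *
delta(*goal(.916,.021,.224))
E
```

```text
t 10.0 pos [ 0.542  -0.1598  0.2288] goal [ 0.5448 -0.1585  0.224 ] shift units [-0.059  0.017  0.097] turn units [-0.01  0.13 -0.02] F [0.4 0.1 0.3]
```

apply_moves(rows=[-0.03,0,0.04,0,0.1,0,-0.03,0,0,0,0,0,0,0,0,0,0,0])

```text
t: 10.3
eef_pos: [0.5455, -0.1595, 0.2277]
tool_rot: [0.001, -0.092, 0.996, -0.001]
contact_force: [0.3, 0.6, 0.3]
gripper_width: 0.0001
```

```bash
python3 - <<'E'
from h import *
delta(*goal(.916,.021,.224))
E
```

```text
t 10.3 pos [ 0.5455 -0.1595  0.2277] goal [ 0.5448 -0.1585  0.224 ] shift units [0.009 0.023 0.074] turn units [-0.02  0.02 -0.02] F [0.3 0.6 0.3]
```

apply_moves(rows=[-0.015,0,0,0,0,0,0,0,0,0,0,0])

```text
t: 10.5
eef_pos: [0.5459, -0.1594, 0.2277]
tool_rot: [0.0, -0.092, 0.996, -0.001]
contact_force: [-1.0, -0.4, -0.3]
gripper_width: -0.0003
```

```bash
python3 - <<'E'
from h import *
delta(*goal(.916,.021,.224))
E
```

```text
t 10.5 pos [ 0.5459 -0.1594  0.2277] goal [ 0.5448 -0.1585  0.224 ] shift units [0.018 0.024 0.075] turn units [-0.02  0.01 -0.03] F [-1.  -0.4 -0.3]
```

apply_moves(rows=[0.2,0,0,0,0,0,0.3,0,0,0,0,0,0,0,-0.8,0,0,0,0,0,-0.8,0,0,0,0.8,0,0,0,0,0,0.8,0,0,0,0,0,0.8,0,0,0,0,0,0,0,0,0,0,0])

```text
t: 11.3
eef_pos: [0.3949, -0.1865, 0.3081]
tool_rot: [-0.001, -0.093, 0.996, -0.0]
contact_force: [0.0, 0.6, 0.3]
gripper_width: -0.0001
```

```bash
cat >> h.py <<'E'
def fin(name):
  both(name);ims=[]
  for n,kb,b in(('scene',(214,190,227,207),(203,185,238,220)),('top',(286,171,297,184),(275,160,310,195))):
    off,ar=effz(n)
    f=cv2.imread(f'pics/{name}_{n}.png').astype(float)
    x0,y0,x1,y1=kb;L=f.max(2)[y0:y1,x0:x1]
    for T in(130,150,200):
        bg=235;w=np.zeros(f.shape[:2]);w[y0:y1,x0:x1]=np.clip((bg-L)/(bg-60),0,1)*(L<T)
        c,s=wc(w);print(n,'meas',s.round(1),c.round(2),'knob@225',*pol(n,c-off,.225))
    ims.append(cv2.resize(f[b[1]:b[3],b[0]:b[2]],None,fx=11,fy=11,interpolation=cv2.INTER_CUBIC))
  cv2.imwrite(f'pics/{name}z.png',np.hstack(ims))
E
python3 - <<'E'
from h import *
fin('b3')
E
```

```text
scene meas 42.2 [220.76 199.33] knob@225 0.1096 0.9122
scene meas 42.7 [220.73 199.34] knob@225 0.1097 0.9119
scene meas 45.2 [220.72 199.36] knob@225 0.1098 0.9124
top meas 24.6 [290.84 176.98] knob@225 0.1106 0.9359
top meas 28.5 [290.94 177.  ] knob@225 0.1109 0.9348
top meas 36.6 [290.8  177.06] knob@225 0.1104 0.934[ WARN:0@7.562] global loadsave.cpp:1063 imwrite_ Unsupported depth image for selected encoder is fallbacked to CV_8U.
```

View pics/b3z.png

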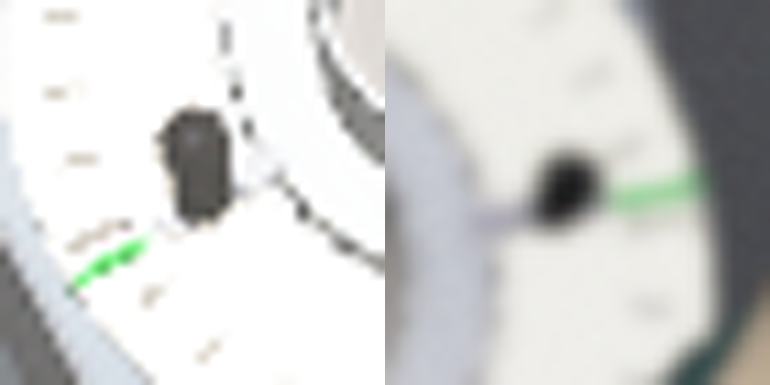

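```bash
cat >> h.py <<'E'
def btn(z): return np.array([.4241,.1256,z]),goal(.916,.021,.2)[1]
E
python3 - <<'E'
from h import *
delta(*btn(.25))
E
```

```text
t 11.4 pos [ 0.3974 -0.1861  0.3078] goal [0.4241 0.1256 0.25  ] shift units [-1.688  6.024  1.157] turn units [ 0.01 -0.02  0.02] F [-0.1  1.3 -0.5]
```

apply_moves(rows=[-0.21,0.75,0,0,0,0,-0.21,0.75,0,0,0,0,-0.21,0.75,0,0,0,0,-0.21,0.75,0,0,0,0,-0.21,0.75,0,0,0,0,-0.21,0.75,0,0,0,0,-0.21,0.75,0.4,0,0,0,-0.21,0.75,0.7,0,0,0,0,0,0,0,0,0])

```text
t: 12.3
eef_pos: [0.4287, 0.1377, 0.2512]
tool_rot: [-0.0, -0.095, 0.995, 0.002]
contact_force: [-0.2, 0.1, -0.5]
gripper_width: -0.0
```

```bash
python3 - <<'E'
from h import *
delta(*btn(.19))
E
```

```text
t 12.3 pos [0.4287 0.1377 0.2512] goal [0.4241 0.1256 0.19  ] shift units [ 0.136 -0.225  1.223] turn units [ 0.05 -0.    0.06] F [-0.2  0.1 -0.5]
```

apply_moves(rows=[0.13,-0.22,0.3,0,0,0,0,0,0.4,0,0,0,0,0,0.4,0,0,0,0,0,0,0,0,0])

```text
t: 12.7
eef_pos: [0.4258, 0.1282, 0.1947]
tool_rot: [-0.0, -0.098, 0.995, 0.002]
contact_force: [-0.3, 0.0, -0.2]
gripper_width: 0.0001
```

```bash
python3 - <<'E'
from h import *
delta(*btn(.17))
f=grab_frame('scene')[:,:,::-1];cv2.imwrite('pics/p1.png',cv2.resize(f[110:190,240:330],None,fx=7,fy=7,interpolation=cv2.INTER_CUBIC))
E
```

```text
t 12.7 pos [0.4258 0.1282 0.1947] goal [0.4241 0.1256 0.17  ] shift units [ 0.043 -0.047  0.495] turn units [0.05 0.   0.15] F [-0.3  0.  -0.2]
```

View pics/p1.png

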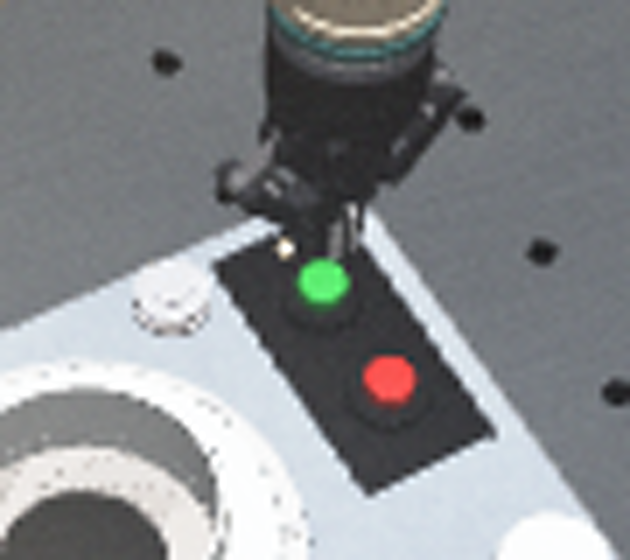

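apply_moves(rows=[0.03,-0.06,0.3,0,0,0,0,0,0.2,0,0,0,0,0,0.1,0,0,0,0,0,0,0,0,0])

```text
t: 13.15
eef_pos: [0.4274, 0.1251, 0.1673]
tool_rot: [0.004, -0.098, 0.995, 0.002]
contact_force: [0.2, 0.4, -0.4]
gripper_width: -0.0001
```

apply_moves(rows=[0.03,0,0.1,0,0,0,0,0,0.08,0,0,0,0,0,0.04,0,0,0])

```text
t: 13.45
eef_pos: [0.4264, 0.1249, 0.1571]
tool_rot: [0.005, -0.098, 0.995, 0.002]
contact_force: [-2.3, -0.2, 4.5]
gripper_width: 0.0001
```

apply_moves(rows=[0,0,0.04,0,0,0,0,0,0,0,0,0])

```text
t: 13.65
eef_pos: [0.4264, 0.1249, 0.1564]
tool_rot: [0.005, -0.098, 0.995, 0.002]
contact_force: [-3.2, 0.2, 3.7]
gripper_width: -0.0
```

```bash
python3 - <<'E'
from h import *
f=grab_frame('scene')[:,:,::-1];cv2.imwrite('pics/p2.png',cv2.resize(f[110:190,240:330],None,fx=7,fy=7,interpolation=cv2.INTER_CUBIC));s=status.state();print(s['contact_force'],s['eef_pos'])
E
```

```text
[-2.70352556 -1.69551868  4.40082862] [0.42646213 0.12492761 0.15646781]
```

View pics/p2.png

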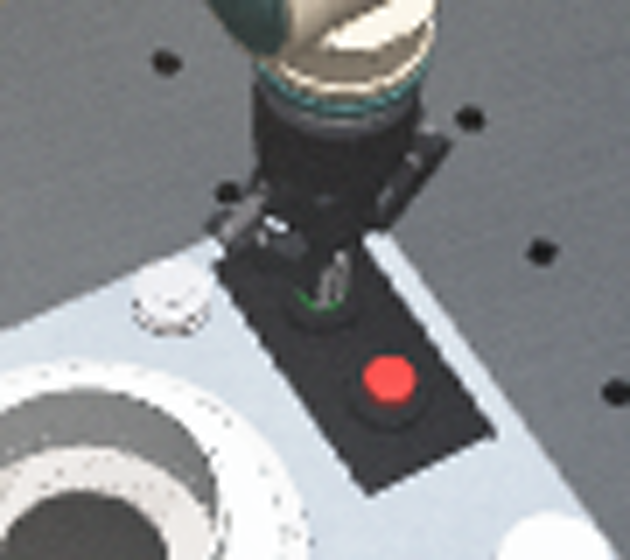

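apply_moves(rows=[0,0,0.04,0,0,0,0,0,0.03,0,0,0])

```text
t: 13.9
eef_pos: [0.4266, 0.125, 0.1559]
tool_rot: [0.006, -0.098, 0.995, 0.002]
contact_force: [-7.8, -2.6, 13.2]
gripper_width: -0.0
```

Force rose to 13 N, so the button has bottomed out. I'll retreat and check.

apply_moves(rows=[0,0,-0.3,0,0,0,0,0,-0.8,0,0,0,0,0,-0.9,0,0,0,0,0,-0.9,0,0,0,0.3,0.8,0,0,0,0,0.3,0.8,0,0,0,0,0.2,0.8,0,0,0,0,0.2,0.8,0,0,0,0,0,0,0,0,0,0,0,0,0,0,0,0])

```text
t: 14.9
eef_pos: [0.3428, 0.2767, 0.3059]
tool_rot: [0.008, -0.097, 0.995, 0.004]
contact_force: [0.3, -0.2, 0.1]
gripper_width: -0.0001
```

```bash
python3 - <<'E' 2>/dev/null
from h import *
fin('b4');s=status.state();print(s['eef_pos'],s['contact_force'],s['qvel'].round(3))
for n in('scene','top'):
    a=cv2.imread(f'pics/{n}0.png');b=cv2.imread(f'pics/b4_{n}.png');print(n,cv2.absdiff(a,b).mean())
cv2.imwrite('pics/b4h.png',cv2.resize(np.vstack([cv2.imread('pics/b4_scene.png')[60:300,80:430],cv2.imread('pics/b4_top.png')[100:270,80:430]]),None,fx=1.4,fy=1.4))
E
```

```text
scene meas 40.2 [220.69 199.37] knob@225 0.1099 0.9124
scene meas 41.3 [220.72 199.34] knob@225 0.1098 0.9117
scene meas 43.4 [220.69 199.39] knob@225 0.1099 0.9128
top meas 24.5 [290.85 176.98] knob@225 0.1106 0.9359
top meas 27.9 [290.89 176.99] knob@225 0.1108 0.9355
top meas 36.1 [290.82 177.06] knob@225 0.1105 0.9336
[0.34326731 0.27592111 0.30594628] [0.24679192 0.01313281 0.45229344] [-0.022 -0.002 -0.001 -0.002  0.002 -0.002]
scene 5.8459421793619795
top 8.937064276801216
```

View pics/b4h.png

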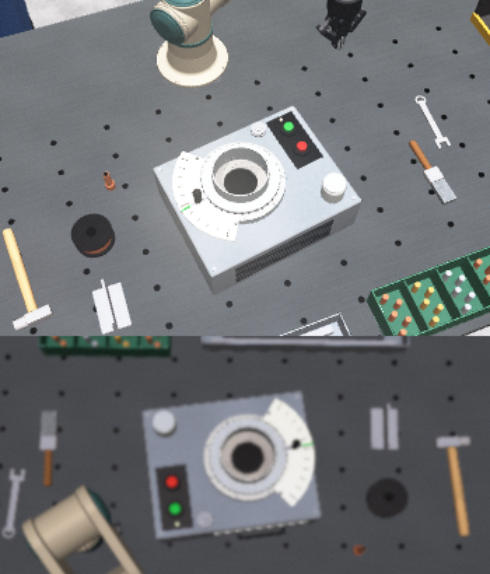

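View pics/b4z.png

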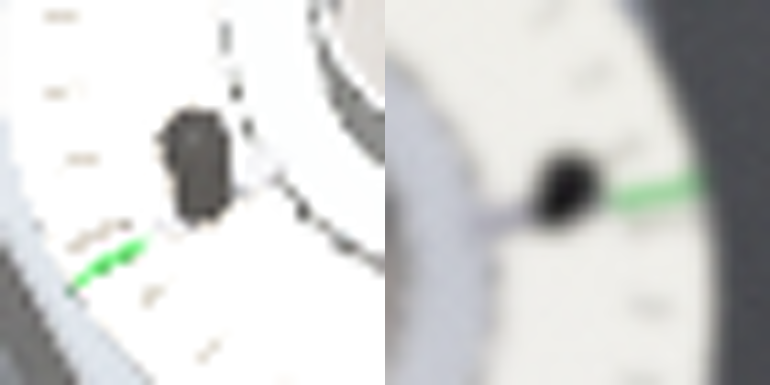

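The lever lines up with the mark in both views, the button is back up and the loose things look unmoved. I'm handing in.

```bash
python3 -c "
from cell import robot;print(robot.finish_job())"
```

```text
the job is handed in; nothing more can be done
None
```

I pushed the damper knob round to the green mark with the shut fingertips, then pressed the green start button, and handed the job in at about 15 s with the hand clear. No verdict was reported.

- **Damper:** I first stopped about 0.08 rad short, then corrected in two small pushes. The last measurements put the lever within about 0.004 rad of the mark: 0.912 against 0.916 in the scene view, and 0.935 against 0.937 in the top view. That is roughly 0.5 mm at the pointer tip. Pushing force at the knob read about 2 to 2.5 N.
- **Start button:** The fingertips went down 6 mm to the end of travel, where the force rose to about 13 N. In the last pictures the button is back up. The red stop button was not touched.
- **Loose things:** Everything appears to lie where it was in the last pictures. I compared these by eye, not by measurement.
- **Disagreements:**
    - The two cameras differ by about 0.02 rad on the absolute lever angle, and by up to 5 mm on position. I judged the pointer against the mark within each view, where that offset cancels.
    - While pressing the button there was also up to about 8 N of sideways force on the tool.

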